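# Load the third case and lock the transport dock

## Task

Slide the transport dock's yellow keeper by its red knob fully open to its end stop, set the orange case squarely on top of the two blue cases (set it down, do not drop it), then slide the keeper back over the stack to its end stop. Leave the two blue cases standing squarely in the dock and everything else on the bench where it is.

Things in the scene. Friction and masses are not known exactly. Their poses are not given: they have to be found in the camera images.
- dock: aluminium dock fixed to the bench, turned up to 0.3 rad. Origin on the bench under the column's centre, z up. Deck 110 mm in x, y = -80 to +220 mm, 12 mm thick; low black stops (12 mm above the deck) at the bottom case's short ends. Cases stand with x, y along the dock's. From y = 74 to 217 mm a frame 36 mm wide, 152 mm high carries the keeper, 14 mm from the column's end
- keeper (a joint): keeper sliding on the frame, m along the dock's +y: 0 = closed stop, 0.085 = open stop; starts at 0 to 0.03, stays where left, friction about 2 N. Yellow tongue, 26 mm wide, 5 mm thick, underside 154 mm above the bench, reaches 90 mm from the knob's centre to the dock's -y; open, its tip is 90 mm from the column's axis; closed, it is 7 mm over a third case's top
- keeper_knob (a point): centre of the top of the keeper's red upright knob, 210.5 mm above the bench, on the dock's x = 0, at y = 95 mm plus the keeper's value; knob 20 mm in the dock's x, 28 mm in y, 50 mm tall, on a yellow carriage 36 x 36 x 8 mm; pinch it from above across its 20 mm
- orange_case: closed flat-topped parts case, 64 mm (its x) x 120 mm (its y) x 45 mm high, black lower half, orange lid, white blank label on top, smooth sides, about 0.25 to 0.5 kg; origin at the centre of its underside, z up; lies on the bench, its y within 0.4 rad of world y; to be stacked. It changes places with the green and white cases and one mount
- blue_low: closed flat-topped parts case, 64 mm (its x) x 120 mm (its y) x 45 mm high, black lower half, blue lid, white blank label on top, smooth sides, about 0.35 kg; origin at the centre of its underside, z up; bottom case of the column, standing on the dock's deck (underside 12 mm above the bench)
- blue_high: closed flat-topped parts case, 64 mm (its x) x 120 mm (its y) x 45 mm high, black lower half, blue lid, white blank label on top, smooth sides, about 0.35 kg; origin at the centre of its underside, z up; second case of the column, standing squarely on the bottom one; its top is 102 mm above the bench
- green_case: closed flat-topped parts case, 64 mm (its x) x 120 mm (its y) x 45 mm high, black lower half, green lid, white blank label on top, smooth sides, about 0.35 kg; origin at the centre of its underside, z up; bystander
- white_case: closed flat-topped parts case, 64 mm (its x) x 120 mm (its y) x 45 mm high, black lower half, white lid, white blank label on top, smooth sides, about 0.35 kg; origin at the centre of its underside, z up; bystander
- mount_a: aluminium shock top mount, 72 mm square flange 10 mm thick, with a round boss, 26 mm high in all; origin at the centre of its underside; bystander among the cases
- mount_b: a second such mount; bystander beyond the cases
- boot_a: black ribbed rubber boot standing upright, 48 mm across, 71 mm high; origin at the centre of its underside; bystander
- boot_b: a second such boot; bystander
- shock_a: shock absorber lying down, 200 mm long (its x), 46 mm wide and high, grey and brass; origin at the centre of its underside; bystander
There are look-alikes about, which are no part of the job. Leave any pink look-alike of the orange_case alone.

How it is judged:
By the outcome, as a careful person would: the job done as asked, in the order asked, and still so for the second after the job is handed in, with the robot touching nothing.
It also fails if it takes over 70 s, if anything falls off the work surface, if the arm or the gripper's body presses on something with over 40 N, if the wrist force passes 120 N, or if a joint passes its speed limit or range.

## Robot

A 6-joint arm with a two-finger parallel gripper is mounted at the origin on the work surface. World frame = base frame: x ahead of the robot, y to its left, z up, the work surface at z = 0. Lengths are in m, angles in rad, forces in N, time in s.
With the tool pointing down it reaches from about 0.3 to 0.875 m from the base axis. Payload 6.4 kg.
Tool frame: the origin (TCP) lies at the very end of the fingers, on their centre line; the grasp point (between the pads) lies 19 mm behind it; z points along the fingers, y is the line along which they close (so a half turn about z gives the same grasp; the last joint's range is limited). The gripper opens to 85 mm and grips with 20 to 120 N. Pads are 22 mm wide; open, the fingers measure 114 mm over their backs; the gripper's body (76 mm by 85 mm) begins 54 mm behind the grasp point. The pads swing forward as they close: fully open they stand 13 mm farther back than shut.
Start: joints at [-1.555, 0.181, 1.607, -0, 1.354, -0.206], TCP at [0.127, -0.561, 0.231] pointing down, gripper open.
Joint ranges: [-2.99, 2.99], [-0.89, 2.07], [0.3, 2.58], [-1.14, 4.28], [0, 2.63], [-3.12, 3.12]. Speed limits (rad/s): [2.57, 2.57, 3.01, 3.14, 3.14, 3.14].

## Interface

Orientations are given as a unit quaternion [w, x, y, z].
In Python, from bench import ctrl, camera, calibration, order, outline_of gives the robot as it stands.
- The arm moves only by the tool move_arm, never from a script. Its argument "series" is a list that holds one entry, the list of rows, each a list of 5 numbers: the opening, from 0 (shut) to 1 (fully open), then the shift along the tool's x, y, z in mm, then the turn about the tool's z in rad. A call has exactly 10 rows; each row is the pose to reach, as a shift and turn from the pose commanded when the call began, along the tool's axes at that moment; what a row does not reach only later rows make up. A row lasts 1/12 s, in which the tool goes at most 41.7 mm and 7.16 degrees, less where a joint would pass 70% of its speed; a pose out of reach is approached as far as the arm can. A call with a gripper value outside its range is refused whole. The fingers move at their own pace and stop on an object; the grip force is fixed at half the most. Time passes only in rows, so rows that repeat a pose let the fingers close, or fill a call up. It gives the time, the measured TCP pose, the force, the opening and the grip force at its end, in the units of the state.
- ctrl.get_obs(): the state, without advancing time (a new reading comes with each control period).
- camera(name): name is "scene" or "top" or "wrist"; returns (picture, depth): 480x640x3 uint8, blue, green, red; 480x640 float32, m along the optical axis (not along the pixel's ray), 0 where there is no reading.
- calibration(name): a dict with "intrinsics" (3x3 intrinsics, pixels), "rvec" (rotation vector, rad) and "tvec" (3), from world to camera coordinates, as OpenCV has them. Camera axes: x right, y down, z forward; pixel columns grow to the right and rows downward; lengths in m; the calibration is good to about 2 mm. The wrist camera is an equidistant fisheye: a pixel r from the principal point sees the ray r / f radians off the axis. A picture is of the moment at which its call begins: read the wrist's pose just before it. calibration takes no time and is no camera call; for the wrist camera it gives the pose at the moment of the call.
- order.hand_in(): hands the job in; it is judged then, once.
Trained networks look in the newest picture that a camera, given by its name, has taken for a name from the list of things; names that differ only in an ending like _2 or _b are one class to them, and where a whole thing is asked for, a point or a joint stands for the part that bears it (a point fixed in the world has none). Each returns a list of dicts, best first, with "conf" (0 to 1); they miss things now and then, are a little off and sometimes report something else, mostly with a low value. They report only what shows in the picture. A call takes as long as a camera call. They do not tell look-alikes from the thing itself.
- outline_of(target, camera): "region" (480x640 bool, what is visible of it) and "bbox" ([centre column, centre row, width, height] in pixels, round what is visible of it).
The state is a dict: "time_s": time; "q": joint angles; "dq": joint speeds; "joint_efforts": joint torques, N m; "eef_pos": TCP position; "eef_rot": TCP orientation; "wrist_force": force on the tool from outside, world axes, zero at the start; "torque": the same for the moment, N m; "opening": opening from 0.0 (shut) to 1.0 (fully open); "grasp_force": force on a finger pad.
Only numpy, scipy, OpenCV 4.12 (cv2) and the standard library are available. Lean on these libraries where they do the work, as an engineer would, in place of code of your own. Each camera call takes 0.05 s, during which the arm holds its last target. There are 200 camera calls.

## Working session

There is one attempt and no reset: what is moved stays moved. The work goes in short steps, Python scripts to look and compute and a tool call to move; the robot and the scene stay as the last step left them, time stands still between calls to the robot, and variables do not carry over. Pictures are saved under pics/ and viewed, at most 10 in all, crops included, and the job is handed in when it is done.

Besides the shell and the picture viewer there is one more tool, called after ">>>" as name(argument=value, ...), one argument or row to a line, values as JSON. move_arm: Moves the arm, as the interface text tells. Its arguments: {"type":"object","properties":{"series":{"type":"array","items":{"type":"array","items":{"type":"array","items":{"type":"number"}}}}},"required":["series"]}

```bash
mkdir -p pics; ls; cat > h.py <<'E'
import numpy as np, cv2
from bench import ctrl, camera, calibration, order, outline_of
def cal(n):
    c=calibration(n); R=cv2.Rodrigues(np.array(c["rvec"],float))[0]
    return np.array(c["intrinsics"]),R,np.array(c["tvec"],float).ravel()
def world(n,depth,mask=None):
    """Nx3 world points for pixels in mask"""
    K,R,t=cal(n); v,u=np.nonzero((depth>0) if mask is None else (mask&(depth>0))); d=depth[v,u]
    x=(u-K[0,2])/K[0,0]; y=(v-K[1,2])/K[1,1]
    if n=="wrist":
        r=np.hypot(x,y)+1e-9; s=np.tan(r)/r; x,y=x*s,y*s
    P=np.c_[x*d,y*d,d]
    return (P-t)@R, u, v
def pose():
    o=ctrl.get_obs(); w,x,y,z=o["eef_rot"]
    from scipy.spatial.transform import Rotation as Ro
    return o,np.array(o["eef_pos"]),Ro.from_quat([x,y,z,w]).as_matrix()
E
cat > a.py <<'E'
from h import *
for n in("scene","top"):
    p,d=camera(n); cv2.imwrite(f"pics/{n}0.png",p); np.save(f"{n}d.npy",d)
    for t in["orange_case","blue_high","keeper_knob","green_case"]:
        for r in outline_of(t,n)[:3]:
            P,u,v=world(n,d,r["region"]); 
            if len(P)==0: continue
            z=P[:,2]; top=P[z>np.percentile(z,90)-0.008]
            (cx,cy),wh,a=cv2.minAreaRect((top[:,:2]*1000).astype(np.float32))
            print(n,t,round(r["conf"],2),np.round(r["bbox"]),"n",len(P),"top z",np.round(np.percentile(z,[5,50,90]),3),"rect",np.round([cx,cy,*wh,a],1))
print(pose()[1:],ctrl.get_obs()["time_s"])
E
python3 a.py
```

```text
pics
scene orange_case 0.98 [267. 186.  48.  38.] n 1207 top z [0.01  0.042 0.046] rect [ 446.  -334.7   67.4  123.2   16.7]
scene orange_case 0.79 [310. 161.  30.  41.] n 1027 top z [0.007 0.043 0.047] rect [ 299.1 -289.   126.4   64.6   22.4]
scene blue_high 0.84 [398. 275.  53.  45.] n 1573 top z [0.066 0.1   0.103] rect [511.9  98.8  66.5 122.1  14.5]
scene keeper_knob 0.74 [441. 274.  53.  26.] n 729 top z [0.154 0.159 0.208] rect [483.7 217.1  21.5  28.4  12.5]
scene green_case 0.86 [285. 266.  51.  51.] n 1400 top z [0.012 0.043 0.046] rect [ 618.1 -156.   122.8   65.7   73.1]
scene green_case 0.5 [267. 184.  49.  40.] n 1253 top z [0.005 0.042 0.046] rect [ 445.6 -335.    67.5  123.9   15.8]
scene green_case 0.22 [323. 320.  16.  24.] n 503 top z [0.004 0.065 0.071] rect [686.8   6.3  47.2  43.9  33.9]
top orange_case 0.66 [406. 360.  39.  56.] n 1378 top z [0.04  0.046 0.048] rect [ 299.4 -291.3  124.1   64.5   22.3]
top orange_case 0.56 [424. 300.  53.  36.] n 1305 top z [0.036 0.046 0.049] rect [ 447.4 -336.5   63.6  121.4   15.1]
top blue_high 0.93 [253. 267.  52.  40.] n 1339 top z [0.078 0.102 0.105] rect [512.9  97.5  64.  120.2  13.9]
top keeper_knob 0.78 [207. 273.  50.  22.] n 663 top z [0.156 0.161 0.21 ] rect [484.5 215.3  20.8  27.8  13.1]
top green_case 0.87 [354. 230.  52.  36.] n 1192 top z [0.026 0.045 0.049] rect [ 620.4 -156.8  120.8   64.3   72.9]
(array([ 0.12648803, -0.56089715,  0.2312485 ]), array([[ 9.75509745e-01,  2.19956216e-01, -3.19662709e-06],
       [ 2.19956215e-01, -9.75509740e-01,  1.05049530e-04],
       [ 1.99879562e-05, -1.03179958e-04, -9.99999994e-01]])) 0.5
```

```bash
python3 -c "
import cv2
a=cv2.imread('pics/scene0.png');b=cv2.imread('pics/top0.png')
cv2.imwrite('pics/s1.png',cv2.resize(a[120:380,200:500],None,fx=2.3,fy=2.3,interpolation=2))
cv2.imwrite('pics/t1.png',cv2.resize(b[170:430,160:470],None,fx=2.3,fy=2.3,interpolation=2))"
```

```text
(no output)
```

View pics/s1.png

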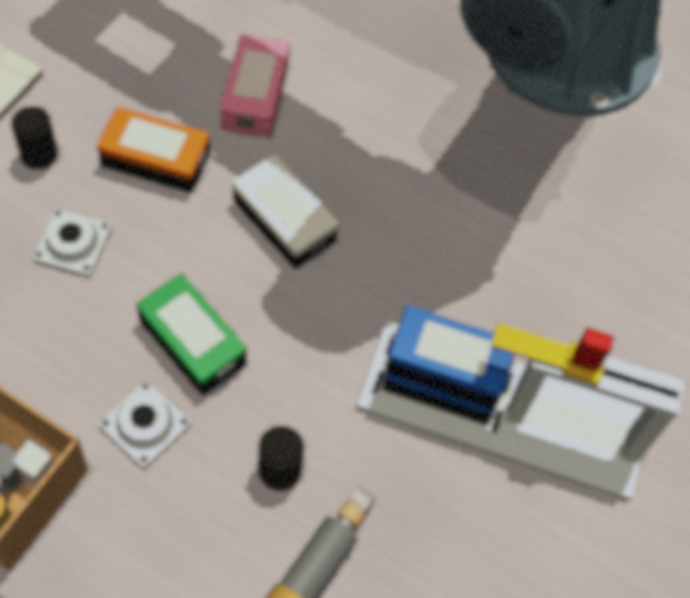

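View pics/t1.png

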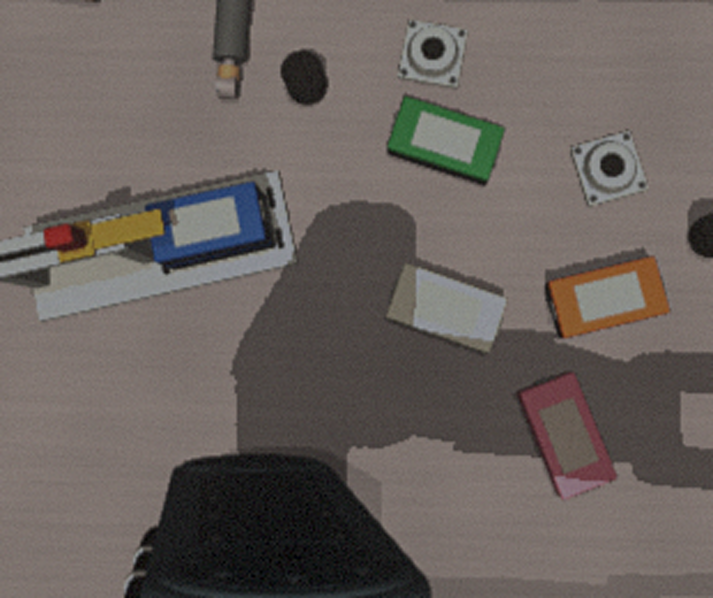

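The orange case is at scene pixel (267,186) and the pink look-alike at (310,161). The blue stack, with the yellow keeper partly over it, is at (398,275), and the red knob is at about (458,271). Dock yaw comes out near 0.24 rad, with the keeper at about 26 mm.

```bash
cat >> h.py <<'E'
def go(x,y,z,deg):
    """shift (mm, tool axes) and turn from the present pose to world x,y,z (mm), tool x axis at yaw deg"""
    o,p,R=pose(); a=np.arctan2(R[1,0],R[0,0]); s=R.T@(np.array([x,y,z])-p*1000)
    t=(a-np.radians(deg)+np.pi)%(2*np.pi)-np.pi
    print("t",round(o["time_s"],2),"pos",np.round(p*1000,1),"yaw",round(np.degrees(a),2),"shift",np.round(s,1),"turn",round(t,4),"len",np.round(np.linalg.norm(s)),"F",np.round(o["wrist_force"],1))
E
python3 -c "
from h import *
go(484,216,290,103.8)"
```

```text
t 0.5 pos [ 126.5 -560.9  231.2] yaw 12.71 shift [ 519.6 -679.2  -58.7] turn -1.5899 len 857.0 F [-0.4  0.3  0.4]
```

>>> move_arm(
  series=[
    [[1,25,-32,-10,-0.12],[1,50,-65,-20,-0.24],[1,75,-98,-35,-0.36],[1,100,-131,-50,-0.48],[1,125,-163,-59,-0.6],[1,150,-196,-59,-0.72],[1,175,-229,-59,-0.84],[1,200,-261,-59,-0.96],[1,225,-294,-59,-1.08],[1,250,-327,-59,-1.2]],
  ],
)

```text
time_s: 1.33
eef_pos: [0.2973, -0.1883, 0.2906]
eef_rot: [0.001, 0.756, 0.654, 0.0]
wrist_force: [1.3, -0.8, 0.1]
opening: 0.999
grasp_force: 0.0
```

```bash
python3 -c "
from h import *
go(484,216,290,103.8)"
```

```text
t 1.33 pos [ 297.3 -188.3  290.6] yaw 81.75 shift [4.269e+02 1.268e+02 4.000e-01] turn -0.3848 len 445.0 F [ 1.3 -0.8  0.1]
```

>>> move_arm(
  series=[
    [[1,38,11,0,-0.1],[1,77,23,0,-0.2],[1,115,34,0,-0.3],[1,154,46,0,-0.385],[1,192,57,0,-0.385],[1,230,68,0,-0.385],[1,270,80,0,-0.385],[1,307,91,0,-0.385],[1,345,102,0,-0.385],[1,380,113,0,-0.385]],
  ],
)

```text
time_s: 2.17
eef_pos: [0.4656, 0.1715, 0.2904]
eef_rot: [0.0, 0.619, 0.786, 0.0]
wrist_force: [0.0, -0.7, 0.3]
opening: 0.998
grasp_force: 0.0
```

```bash
cat > k.py <<'E'
from h import *
p,d=camera("wrist"); cv2.imwrite("pics/w1.png",p)
P,u,v=world("wrist",d); hsv=cv2.cvtColor(p,cv2.COLOR_BGR2HSV)[v,u].astype(int)
def rect(m,n):
    if m.sum()<30: print(n,"none",m.sum()); return
    (cx,cy),wh,a=cv2.minAreaRect((P[m][:,:2]*1000).astype(np.float32)); print(n,m.sum(),np.round([cx,cy,*wh,a],1),"z",round(np.median(P[m][:,2]),4))
H,S,V=hsv.T; near=(np.hypot(P[:,0]-.49,P[:,1]-.16)<.2)
red=((H<8)|(H>172))&(S>120)&near
rect(red&(P[:,2]>.203)&(P[:,2]<.22),"knobtop")
rect((H>95)&(H<130)&(S>80)&near&(P[:,2]>.095)&(P[:,2]<.11),"blue lid top")
m=near&(P[:,2]>.095)&(P[:,2]<.11)&(np.hypot(P[:,0]-.512,P[:,1]-.098)<.075);rect(m,"lid+label")
rect((H>18)&(H<35)&(S>120)&near&(P[:,2]>.153)&(P[:,2]<.17),"tongue")
rect(near&(P[:,2]>.146)&(P[:,2]<.156)&(S<60),"frame")
go(484,216,290,103.8)
E
python3 k.py
```

```text
knobtop 1333 [484.2 221.7  19.3  27.   14. ] z 0.2114
blue lid top 3320 [514.1 104.   63.1 119.2  13.6] z 0.1027
lid+label 5267 [514.4 103.8  63.5 119.7  13.6] z 0.1029
tongue 3434 [492.8 186.4  35.  107.5  13.6] z 0.1603
frame 5175 [478.8 245.2  36.4 142.7  14.1] z 0.1536
t 2.22 pos [467.3 175.9 290. ] yaw 103.7 shift [35.  25.7  0.2] turn -0.0018 len 43.0 F [-2.7  0.1 -0.3]
```

>>> move_arm(
  series=[
    [[1,20,14,0,0],[1,35,25.7,0,0],[1,35,25.7,20,0],[1,35,25.7,50,0],[1,35,25.7,80,0],[1,35,25.7,100,0],[1,35,25.7,110,0],[1,35,25.7,112,0],[1,35,25.7,112,0],[1,35,25.7,112,0]],
  ],
)

```text
time_s: 3.05
eef_pos: [0.4831, 0.2091, 0.1799]
eef_rot: [0.001, 0.619, 0.785, 0.001]
wrist_force: [0.4, -0.7, 0.6]
opening: 1.001
grasp_force: 0.0
```

```bash
python3 -c "
from h import *
go(484,216.5,178,103.7)"
```

```text
t 3.05 pos [483.1 209.1 179.9] yaw 103.52 shift [7.  2.6 1.9] turn -0.0032 len 8.0 F [ 0.4 -0.7  0.6]
```

>>> move_arm(
  series=[
    [[1,4,1.5,1,0],[1,7,2.6,2,-0.003],[0.6,7,2.6,2,-0.003],[0.3,7,2.6,2,-0.003],[0,7,2.6,2,-0.003],[0,7,2.6,2,-0.003],[0,7,2.6,2,-0.003],[0,7,2.6,2,-0.003],[0,7,2.6,2,-0.003],[0,7,2.6,2,-0.003]],
  ],
)

```text
time_s: 3.88
eef_pos: [0.4835, 0.2165, 0.1766]
eef_rot: [0.0, 0.618, 0.786, 0.001]
wrist_force: [3.1, 2.0, -1.1]
opening: 0.225
grasp_force: 60.9
```

>>> move_arm(
  series=[
    [[0,6,0,0,0],[0,14,0,0,0],[0,22,0,0,0],[0,30,0,0,0],[0,38,0,0,0],[0,45,0,0,0],[0,50,0,0,0],[0,54,0,0,0],[0,57,0,0,0],[0,58,0,0,0]],
  ],
)

```text
time_s: 4.72
eef_pos: [0.4693, 0.2737, 0.1766]
eef_rot: [0.001, 0.617, 0.787, 0.0]
wrist_force: [5.8, -3.9, 1.4]
opening: 0.231
grasp_force: 61.0
```

```bash
python3 -c "
from h import *
go(484,216.5,178,103.7)"
```

```text
t 4.72 pos [469.3 273.7 176.6] yaw 103.75 shift [-59.1   0.7  -1.4] turn 0.0008 len 59.0 F [ 5.8 -3.9  1.4]
```

>>> move_arm(
  series=[
    [[0,1,0,0,0],[0,2,0,0,0],[0,3,0,0,0],[0,4,0,0,0],[0,5,0,0,0],[0,6,0,0,0],[0,6,0,0,0],[0,6,0,0,0],[0,6,0,0,0],[0,6,0,0,0]],
  ],
)

```text
time_s: 5.55
eef_pos: [0.4693, 0.2739, 0.1766]
eef_rot: [0.004, 0.618, 0.786, -0.003]
wrist_force: [7.9, -25.1, 4.2]
opening: 0.225
grasp_force: 61.4
```

```bash
python3 -c "
from h import *
go(484,216.5,178,103.7)"
```

```text
t 5.55 pos [469.3 273.9 176.6] yaw 103.65 shift [-59.2   0.8  -0.8] turn -0.0009 len 59.0 F [  7.9 -25.1   4.2]
```

The arm stopped moving while the force rose to 25 N, so the keeper is at its open stop. I'll ease off, release and lift.

>>> move_arm(
  series=[
    [[0,-5,0,0,0],[0.3,-6,0,0,0],[0.6,-6,0,0,0],[1,-6,0,0,0],[1,-6,0,0,0],[1,-6,0,0,0],[1,-6,0,-25,0],[1,-6,0,-55,0],[1,-6,0,-85,0],[1,-6,0,-110,0]],
  ],
)

```text
time_s: 6.38
eef_pos: [0.469, 0.2732, 0.2883]
eef_rot: [0.0, 0.618, 0.787, 0.0]
wrist_force: [0.9, 0.6, -0.0]
opening: 1.0
grasp_force: 0.0
```

```bash
cat > k.py <<'E'
from h import *
import sys
C=cal("wrist"); p,d=camera("wrist"); cal=lambda n:C
import h; h.cal=cal
cv2.imwrite("pics/w2.png",p)
P,u,v=world("wrist",d); H,S,V=cv2.cvtColor(p,cv2.COLOR_BGR2HSV)[v,u].astype(int).T; X,Y,Z=P.T
def rect(m,n):
    if m.sum()<30: print(n,"none",m.sum()); return
    (cx,cy),wh,a=cv2.minAreaRect((P[m][:,:2]*1000).astype(np.float32)); print(n,m.sum(),np.round([cx,cy,*wh,a],1),"z",round(np.median(Z[m]),4))
near=np.hypot(X-.49,Y-.2)<.25
rect(((H<8)|(H>172))&(S>120)&near&(Z>.203)&(Z<.22),"knobtop")
rect(near&(Z>.095)&(Z<.11)&(np.hypot(X-.512,Y-.098)<.075),"lid+label")
rect((H>18)&(H<35)&(S>120)&near&(Z>.153)&(Z<.17),"tongue")
rect((np.hypot(X-.447,Y+.336)<.075)&(Z>.035)&(Z<.055),"orange top")
o=(np.hypot(X-.5,Y-.1)<.1)&(Z>.135)&(Z<.153)&(H>5)&(H<18)&(S>100)
rect(o,"orange stacked")
go(*map(float,sys.argv[1:5]))
E
python3 k.py 447 -336 130 105.3
```

```text
knobtop 1222 [468.9 273.6  19.   27.2  13.4] z 0.2116
lid+label 4151 [511.4 101.4  64.5 115.3  13.5] z 0.1036
tongue 2879 [476.9 238.1  35.3 108.1  13.2] z 0.1608
orange top none 0
orange stacked none 0
t 6.43 pos [471.3 274.  293.9] yaw 103.73 shift [-586.9 -169.9  161.9] turn -0.0274 len 632.0 F [ 1.7 -0.   4.4]
```

>>> move_arm(
  series=[
    [[1,-20,-6,0,0],[1,-55,-16,0,0],[1,-94,-27,0,0],[1,-133,-38,0,0],[1,-172,-50,0,0],[1,-211,-61,0,0],[1,-250,-72,0,0],[1,-289,-84,0,0],[1,-328,-95,0,-0.02],[1,-367,-106,0,-0.027]],
  ],
)

```text
time_s: 7.27
eef_pos: [0.4525, -0.1104, 0.2863]
eef_rot: [0.0, 0.607, 0.795, 0.0]
wrist_force: [0.4, -0.3, -0.8]
opening: 1.005
grasp_force: 0.0
```

>>> move_arm(
  series=[
    [[1,-39,-11,10,0],[1,-78,-22,30,0],[1,-117,-33,50,0],[1,-155,-44,70,0],[1,-185,-53,90,0],[1,-205,-58,100,0],[1,-215,-60,105,0],[1,-215,-60,105,0],[1,-215,-60,105,0],[1,-215,-60,105,0]],
  ],
)

```text
time_s: 8.1
eef_pos: [0.4523, -0.3309, 0.1822]
eef_rot: [0.0, 0.607, 0.795, 0.0]
wrist_force: [-0.1, 0.1, 0.3]
opening: 1.004
grasp_force: 0.0
```

```bash
python3 k.py 447 -336 12 105.3
```

```text
knobtop none 0
lid+label none 0
tongue none 0
orange top 11814 [ 444.7 -335.5   64.3  121.8   14.9] z 0.0466
orange stacked none 0
t 8.15 pos [ 452.5 -330.9  182.5] yaw 105.34 shift [ -3.3  -6.8 170.5] turn 0.0007 len 171.0 F [ 0.3 -0.2 -0.6]
```

>>> move_arm(
  series=[
    [[1,-2.6,-8.3,10,0.007],[1,-2.6,-8.3,40,0.007],[1,-2.6,-8.3,75,0.007],[1,-2.6,-8.3,105,0.007],[1,-2.6,-8.3,130,0.007],[1,-2.6,-8.3,150,0.007],[1,-2.6,-8.3,162,0.007],[1,-2.6,-8.3,169,0.007],[1,-2.6,-8.3,172,0.007],[1,-2.6,-8.3,172,0.007]],
  ],
)

```text
time_s: 8.98
eef_pos: [0.4446, -0.3369, 0.0096]
eef_rot: [0.0, 0.61, 0.793, -0.0]
wrist_force: [-0.3, -0.7, 0.8]
opening: 0.997
grasp_force: 0.0
```

>>> move_arm(
  series=[
    [[0.9,0,0,0,0],[0.8,0,0,0,0],[0.7,0,0,0,0],[0.5,0,0,0,0],[0.3,0,0,0,0],[0,0,0,0,0],[0,0,0,0,0],[0,0,0,0,0],[0,0,0,0,0],[0,0,0,0,0]],
  ],
)

```text
time_s: 9.82
eef_pos: [0.4454, -0.3378, 0.011]
eef_rot: [0.001, 0.61, 0.793, -0.0]
wrist_force: [-0.4, 0.8, 8.0]
opening: 0.736
grasp_force: 68.0
```

>>> move_arm(
  series=[
    [[0,0,0,-3,0],[0,0,0,-10,0],[0,0,0,-25,0],[0,0,0,-50,0],[0,0,0,-80,0],[0,0,0,-115,0],[0,0,0,-150,0],[0,0,0,-175,0],[0,0,0,-190,0],[0,0,0,-190,0]],
  ],
)

```text
time_s: 10.65
eef_pos: [0.4458, -0.3384, 0.204]
eef_rot: [0.004, 0.61, 0.793, -0.001]
wrist_force: [1.1, -1.3, -2.9]
opening: 0.74
grasp_force: 67.1
```

```bash
cat > c.py <<'E'
from h import *
import h,sys
C=h.cal("wrist"); o,p0,R=pose(); p,d=camera("wrist"); h.cal=lambda n:C
cv2.imwrite("pics/"+sys.argv[1],p)
P,u,v=world("wrist",d); H,S,V=cv2.cvtColor(p,cv2.COLOR_BGR2HSV)[v,u].astype(int).T
Q=(P-p0)@R*1000  # tool frame mm
m=(abs(Q[:,0])<75)&(abs(Q[:,1])<40)&(Q[:,2]>-60)&(Q[:,2]<0)&(H>4)&(H<20)&(S>110)
zt=np.median(Q[m][:,2]); print(m.sum(),"z tool",np.percentile(Q[m][:,2],[5,50,95]))
m&=abs(Q[:,2]-zt)<8
print("rect in tool frame",np.round(cv2.minAreaRect(Q[m][:,:2].astype(np.float32))[0:3:2],2) if 0 else cv2.minAreaRect(Q[m][:,:2].astype(np.float32)))
A=np.c_[Q[m][:,:2],np.ones(m.sum())]; print("plane slope",np.linalg.lstsq(A,Q[m][:,2],rcond=None)[0])
go(512,98.6,260,103.7)
E
python3 c.py w3.png
```

```text
26151 z tool [-36.53443464 -35.50550882 -33.99922846]
rect in tool frame ((15.20404052734375, -0.6610794067382812), (66.17723846435547, 91.9840316772461), 89.4104995727539)
plane slope [ 2.98232762e-03  1.48509866e-03 -3.55177879e+01]
t 10.7 pos [ 445.  -337.5  201.3] yaw 104.84 shift [404.2 176.6 -59.9] turn 0.0199 len 445.0 F [ 0.5 -0.4 -3.2]
```

View pics/w3.png

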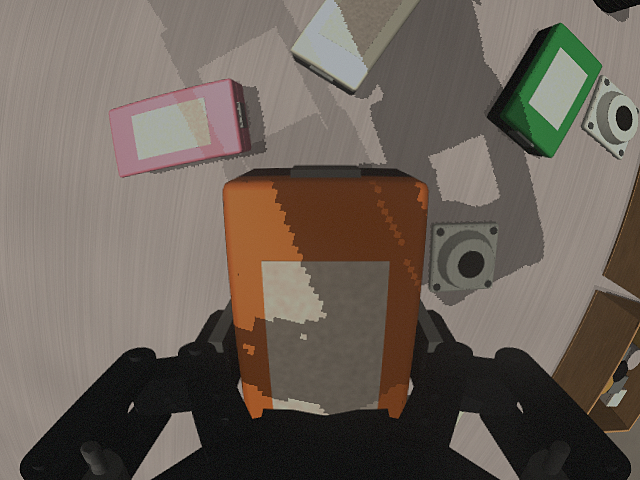

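The orange case is held level between the fingers. Its far edge is near row 168 and spans columns 223–428. The pink case at (180,125), the white and green cases and the mount have not moved. Next I carry it over the stack.

>>> move_arm(
  series=[
    [[0,8,4,-10,0],[0,24,11,-20,0],[0,50,22,-30,0],[0,82,36,-39,0],[0,114,50,-39,0.01],[0,146,64,-39,0.02],[0,178,78,-39,0.02],[0,210,92,-39,0.02],[0,242,106,-39,0.02],[0,274,120,-39,0.02]],
  ],
)

```text
time_s: 11.53
eef_pos: [0.4887, -0.0386, 0.2366]
eef_rot: [-0.002, 0.618, 0.786, -0.001]
wrist_force: [0.6, 0.7, -3.1]
opening: 0.739
grasp_force: 66.9
```

>>> move_arm(
  series=[
    [[0,32,14,0,0],[0,62,28,0,0],[0,88,40,0,0],[0,106,48,0,0],[0,118,53,0,0],[0,124,56,0,0],[0,128,57,0,0],[0,128,57,0,0],[0,128,57,0,0],[0,128,57,0,0]],
  ],
)

```text
time_s: 12.37
eef_pos: [0.515, 0.0959, 0.238]
eef_rot: [-0.0, 0.618, 0.786, -0.0]
wrist_force: [0.6, -0.3, -3.0]
opening: 0.742
grasp_force: 67.0
```

```bash
python3 c.py w4.png; python3 -c "
from h import *
go(512.7,97.4,125,103.7)"
```

```text
26125 z tool [-36.54302322 -35.51168339 -33.99141814]
rect in tool frame ((14.866592407226562, -0.4745826721191406), (92.6855239868164, 65.87748718261719), 0.7247143387794495)
plane slope [ 3.31773951e-03  1.54202061e-03 -3.55358156e+01]
t 12.42 pos [515.2  95.8 238.2] yaw 103.62 shift [  3.5  -2.4 -21.8] turn -0.0014 len 22.0 F [-0.2 -0.4 -2.8]
t 12.42 pos [515.2  95.8 238.2] yaw 103.62 shift [  2.2  -2.  113.2] turn -0.0014 len 113.0 F [-0.2 -0.4 -2.8]
```

>>> move_arm(
  series=[
    [[0,1,-1,10,-0.001],[0,2.2,-2,30,-0.001],[0,2.2,-2,52,-0.001],[0,2.2,-2,74,-0.001],[0,2.2,-2,92,-0.001],[0,2.2,-2,105,-0.001],[0,2.2,-2,113,-0.001],[0,2.2,-2,118,-0.001],[0,2.2,-2,118,-0.001],[0,2.2,-2,118,-0.001]],
  ],
)

```text
time_s: 13.25
eef_pos: [0.5131, 0.0982, 0.1207]
eef_rot: [0.0, 0.617, 0.787, 0.0]
wrist_force: [1.3, 0.5, -3.2]
opening: 0.742
grasp_force: 67.0
```

```bash
python3 -c "
from h import *
go(512.7,97.4,112,103.7)
for n in('scene','wrist'):
    p,d=camera(n); cv2.imwrite(f'pics/{n}5.png',p)
a=cv2.imread('pics/scene5.png')[220:330,340:500]
cv2.imwrite('pics/s5.png',cv2.resize(a,None,fx=5,fy=5,interpolation=2))"
```

```text
t 13.25 pos [513.1  98.2 120.7] yaw 103.74 shift [-0.6 -0.6  8.7] turn 0.0007 len 9.0 F [ 1.3  0.5 -3.2]
```

View pics/wrist5.png

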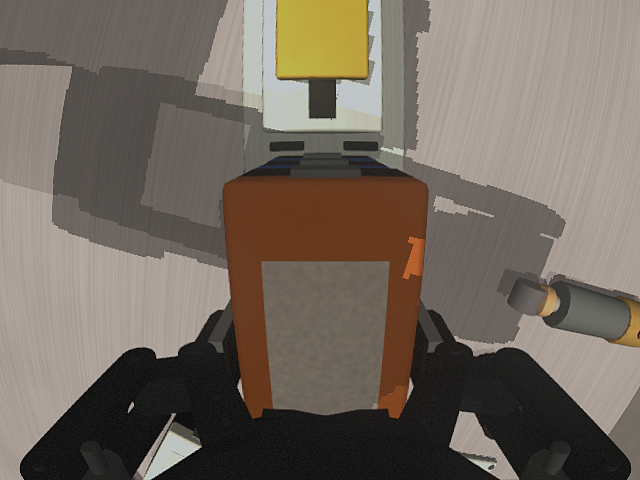

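View pics/s5.png

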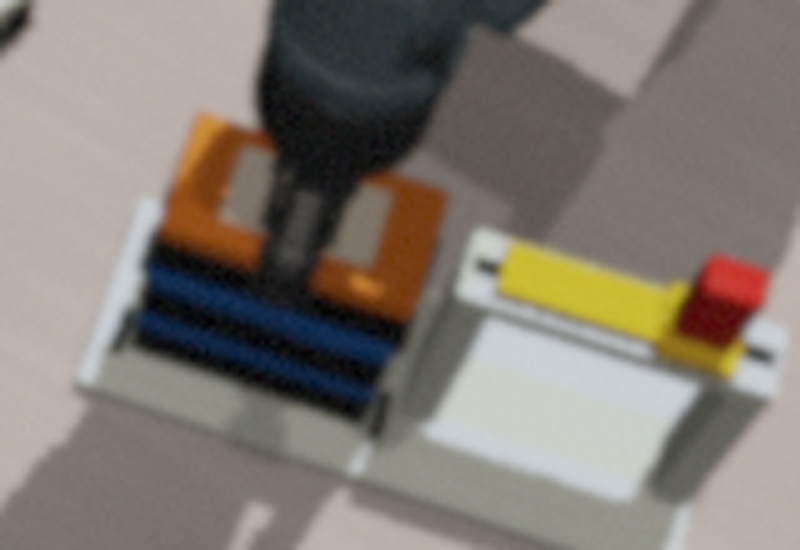

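The wrist view shows the case, with its edge centred at column 326, lined up with the yellow tongue (column 323) and the frame, and parallel to both. The scene view shows it square over both blue cases. I'll set it down slowly.

>>> move_arm(
  series=[
    [[0,-0.5,-0.5,1.5,0],[0,-0.5,-0.5,3,0],[0,-0.5,-0.5,4.5,0],[0,-0.5,-0.5,6,0],[0,-0.5,-0.5,7,0],[0,-0.5,-0.5,7.5,0],[0,-0.5,-0.5,8,0],[0,-0.5,-0.5,8.5,0],[0,-0.5,-0.5,8.5,0],[0,-0.5,-0.5,8.5,0]],
  ],
)

```text
time_s: 14.18
eef_pos: [0.5125, 0.0978, 0.113]
eef_rot: [0.0, 0.617, 0.787, -0.0]
wrist_force: [-5.0, 0.1, 7.4]
opening: 0.737
grasp_force: 68.3
```

Contact: the vertical force went from −3 to +7 N, so the stack carries the case. Next I release and lift.

>>> move_arm(
  series=[
    [[0.76,0,0,0,0],[0.8,0,0,0,0],[0.85,0,0,0,0],[0.9,0,0,0,0],[1,0,0,0,0],[1,0,0,0,0],[1,0,0,0,0],[1,0,0,0,0],[1,0,0,-5,0],[1,0,0,-15,0]],
  ],
)

```text
time_s: 15.02
eef_pos: [0.5114, 0.0977, 0.1261]
eef_rot: [-0.001, 0.617, 0.787, -0.001]
wrist_force: [-0.4, -0.1, 0.9]
opening: 0.999
grasp_force: 0.0
```

>>> move_arm(
  series=[
    [[1,0,0,-15,0],[1,0,0,-35,0],[1,0,0,-60,0],[1,0,0,-90,0],[1,0,0,-120,0],[1,0,0,-145,0],[1,0,0,-160,0],[1,0,0,-165,0],[1,0,0,-165,0],[1,0,0,-165,0]],
  ],
)

```text
time_s: 15.85
eef_pos: [0.5121, 0.0977, 0.2913]
eef_rot: [-0.0, 0.617, 0.787, -0.0]
wrist_force: [0.4, -0.1, -1.4]
opening: 1.005
grasp_force: 0.0
```

```bash
python3 k.py 469.1 273.7 290 103.7; python3 -c "
from h import *
for n in('scene','top'):
    p,d=camera(n); cv2.imwrite(f'pics/{n}6.png',p)
    P,u,v=world(n,d); X,Y,Z=P.T
    m=(np.hypot(X-.512,Y-.0985)<.075)&(Z>.138)&(Z<.153)
    print(n,cv2.minAreaRect((P[m][:,:2]*1000).astype(np.float32)),np.median(Z[m]))
a=cv2.imread('pics/scene6.png')[220:330,340:500]
cv2.imwrite('pics/s6.png',cv2.resize(a,None,fx=5,fy=5,interpolation=2))"
```

```text
knobtop none 0
lid+label none 27
tongue 3865 [480.3 228.4  35.2  88.   14.2] z 0.1607
orange top none 0
orange stacked 6938 [512.   97.3  63.8 123.   13.7] z 0.1484
t 15.9 pos [511.7  97.7 290.6] yaw 103.75 shift [181.1   0.5   0.7] turn 0.0009 len 181.0 F [ 0.6 -0.2  0.2]
scene ((509.63336181640625, 104.8733901977539), (66.84271240234375, 136.41522216796875), 13.185524940490723) 0.1457895780176318
top ((514.5216674804688, 91.28984069824219), (64.20024871826172, 111.00509643554688), 13.743103981018066) 0.1476490022416741
```

View pics/s6.png

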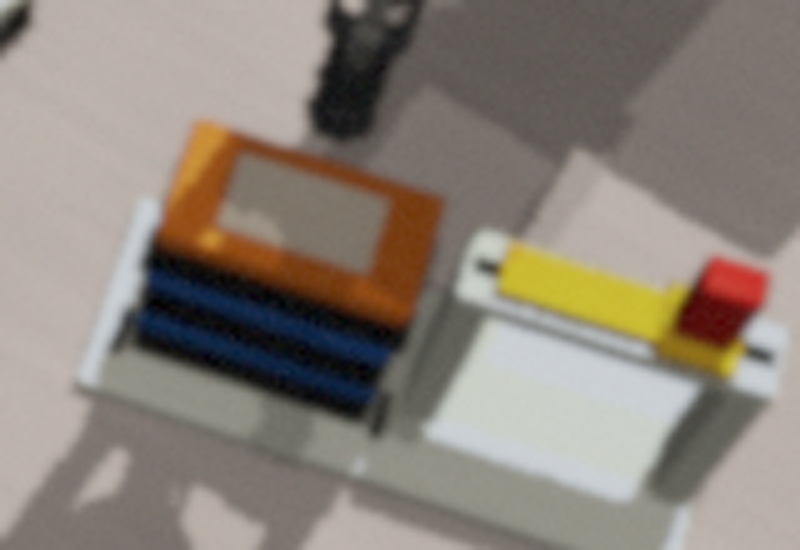

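The orange case sits squarely on the blue pair: yaw 13.7°, top at 148 mm, centre within about 1–2 mm of the dock axis. Back to the knob.

>>> move_arm(
  series=[
    [[1,15,0,0,0],[1,45,0,0,0],[1,80,0,0,0],[1,115,0,0,0],[1,145,0,0,0],[1,168,0,0,0],[1,178,0,0,0],[1,181,0.5,0,0],[1,181,0.5,0,0],[1,181,0.5,15,0]],
  ],
)

```text
time_s: 16.83
eef_pos: [0.4717, 0.2732, 0.2791]
eef_rot: [0.002, 0.617, 0.787, 0.002]
wrist_force: [1.2, 0.4, 0.5]
opening: 0.998
grasp_force: 0.0
```

>>> move_arm(
  series=[
    [[1,0,0,20,0],[1,0,0,45,0],[1,0,0,70,0],[1,0,0,88,0],[1,0,0,95,0],[1,0,0,98,0],[1,0,0,98,0],[1,0,0,98,0],[1,0,0,98,0],[1,0,0,98,0]],
  ],
)

```text
time_s: 17.67
eef_pos: [0.4707, 0.2738, 0.1802]
eef_rot: [0.001, 0.617, 0.787, 0.001]
wrist_force: [-0.2, 0.9, 0.3]
opening: 0.997
grasp_force: 0.0
```

```bash
python3 -c "
from h import *
go(469.1,273.7,177,103.7)"
```

```text
t 17.67 pos [470.7 273.8 180.2] yaw 103.75 shift [ 0.3 -1.6  3.1] turn 0.0009 len 4.0 F [-0.2  0.9  0.3]
```

>>> move_arm(
  series=[
    [[1,0,-1.5,3,0],[0.6,0,-1.5,3,0],[0.3,0,-1.5,3,0],[0,0,-1.5,3,0],[0,0,-1.5,3,0],[0,0,-1.5,3,0],[0,0,-1.5,3,0],[0,0,-1.5,3,0],[0,0,-1.5,3,0],[0,0,-1.5,3,0]],
  ],
)

```text
time_s: 18.5
eef_pos: [0.4693, 0.2735, 0.1761]
eef_rot: [0.001, 0.617, 0.787, 0.001]
wrist_force: [4.7, 1.2, -1.1]
opening: 0.227
grasp_force: 61.6
```

>>> move_arm(
  series=[
    [[0,-3,0,0,0],[0,-9,0,0,0],[0,-17,0,0,0],[0,-26,0,0,0],[0,-36,0,0,0],[0,-46,0,0,0],[0,-56,0,0,0],[0,-65,0,0,0],[0,-72,0,0,0],[0,-77,0,0,0]],
  ],
)

```text
time_s: 19.33
eef_pos: [0.4879, 0.1985, 0.1761]
eef_rot: [0.001, 0.618, 0.787, 0.001]
wrist_force: [5.2, 3.9, -2.0]
opening: 0.228
grasp_force: 61.5
```

>>> move_arm(
  series=[
    [[0,-2,0,0,0],[0,-4,0,0,0],[0,-6,0,0,0],[0,-8,0,0,0],[0,-10,0,0,0],[0,-11,0,0,0],[0,-12,0,0,0],[0,-13,0,0,0],[0,-13,0,0,0],[0,-13,0,0,0]],
  ],
)

```text
time_s: 20.17
eef_pos: [0.4896, 0.1915, 0.1761]
eef_rot: [-0.003, 0.617, 0.787, 0.004]
wrist_force: [3.7, 25.8, -2.6]
opening: 0.224
grasp_force: 61.4
```

```bash
python3 -c "
from h import *
go(489.2,191.1,177,103.7)"
```

```text
t 20.17 pos [489.6 191.5 176.1] yaw 103.81 shift [-0.2 -0.4 -0.9] turn 0.002 len 1.0 F [ 3.7 25.8 -2.6]
```

The knob travelled 84.5 mm and the force rose to 26 N, so the keeper is at its closed stop. Ease off, release and lift clear.

>>> move_arm(
  series=[
    [[0,4,0,0,0],[0.3,4.5,0,0,0],[0.6,4.5,0,0,0],[1,4.5,0,0,0],[1,4.5,0,0,0],[1,4.5,0,0,0],[1,4.5,0,-10,0],[1,4.5,0,-40,0],[1,4.5,0,-75,0],[1,4.5,0,-110,0]],
  ],
)

```text
time_s: 21.0
eef_pos: [0.4881, 0.1899, 0.2873]
eef_rot: [-0.001, 0.618, 0.787, -0.001]
wrist_force: [0.9, 0.1, 0.7]
opening: 0.998
grasp_force: 0.0
```

>>> move_arm(
  series=[
    [[1,0,0,-20,0],[1,0,0,-40,0],[1,0,-30,-40,0],[1,0,-65,-40,0],[1,0,-95,-40,0],[1,0,-115,-40,0],[1,0,-120,-40,0],[1,0,-120,-40,0],[1,0,-120,-40,0],[1,0,-120,-40,0]],
  ],
)

```text
time_s: 21.83
eef_pos: [0.3731, 0.1618, 0.3262]
eef_rot: [0.0, 0.617, 0.787, 0.0]
wrist_force: [-0.2, -1.1, 0.3]
opening: 0.999
grasp_force: 0.0
```

```bash
python3 -c "
from h import *
for n in('scene','top'):
    p,d=camera(n); cv2.imwrite(f'pics/{n}7.png',p)
    P,u,v=world(n,d); X,Y,Z=P.T; H,S,V=cv2.cvtColor(p,cv2.COLOR_BGR2HSV)[v,u].astype(int).T
    m=(np.hypot(X-.489,Y-.191)<.05)&(Z>.2)&(Z<.22)&((H<8)|(H>172))&(S>120)
    print(n,m.sum(),cv2.minAreaRect((P[m][:,:2]*1000).astype(np.float32)))
a=cv2.imread('pics/scene7.png')[120:380,200:500]
cv2.imwrite('pics/s7.png',cv2.resize(a,None,fx=2.3,fy=2.3,interpolation=2))"
```

```text
scene 115 ((490.90399169921875, 190.3683319091797), (20.582786560058594, 24.675081253051758), 18.31359100341797)
top 101 ((489.3811340332031, 190.19570922851562), (17.738508224487305, 25.206674575805664), 12.942792892456055)
```

View pics/s7.png

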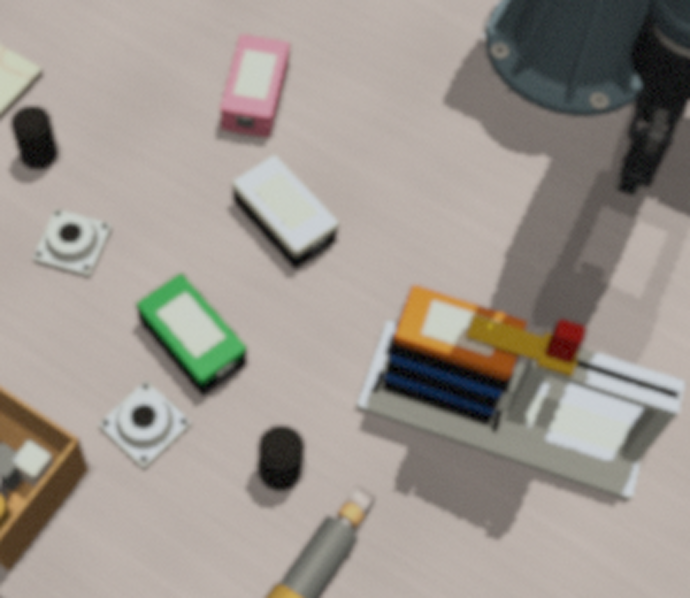

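The three cases stand squarely in the dock at crop pixel (455,350), and the closed tongue covers the stack with the knob at (566,340). Every bystander is where it was, and the gripper is clear.

```bash
python3 -c "
from bench import order
print(order.hand_in())"
```

```text
the job is handed in; nothing more can be done
None
```

The job is done and handed in at about 22 s: I opened the keeper to its stop, set the orange case squarely on the two blue ones and closed the keeper to its stop, with nothing else on the bench moved.

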